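Check the next sample jar in at the reader

TASK

The blue-capped sample jar on the reader's pad has been read: stand it in the free part of the white tray. Then stand the red-capped jar from the yellow tray upright on the middle of the pad with its label facing the scanner window, let go of it, and push the reader's green sprung plunger fully home for a moment and let it spring back, leaving everything else alone.

Things in the scene. Friction and masses are not known exactly. Their poses are not given: they have to be found in the camera images.
- reader: sample reader, fixed, may be turned a little: white base plate 200 x 285 mm (x, y), 14 mm thick; origin at the centre of its underside, x to its rear, y to its left, z up. Right half: black pad with a blue scanner tower behind it. Left half (y = +90 mm): sloping blue console with the green plunger, a white head with a display overhanging it
- window (a point): centre of the scanner's black window, on the front of the blue tower (50 x 90 mm, 126 mm tall), 75 mm behind the pad's centre, 75 mm above the table; axes as reader, it looks to -x
- head_edge (a point): middle of the lower front edge of the white overhanging head, 176 mm above the table; axes as reader. The head is 111 mm deep (to +x), 96 mm wide, 26 mm thick; on it a display, 34 to 57 mm behind this edge, 130 mm wide, reaching 302 mm above the table. Fully pushed, the plunger head's centre is 5 mm in front of and 100 mm below this edge
- pad (a point): centre of the round black rubber pad (80 mm across) on which the jar to be read stands; 16 mm above the table; axes as reader, so the scanner window lies along +x
- trip (a joint): stroke of the sprung green plunger, m: 0 out, 0.025 fully home; takes 3.6 N to start and about 13 N fully home, springs back by itself
- trip_top (a point): centre of the plunger's flat round green head (40 mm across, 14 mm thick), moves with it; its z axis points outward along the plunger's axis, which leans 35 degrees from vertical towards the reader's -x (front); it is pushed along -z of this point. 97 mm above the table when out, 76 mm when home
- incoming_tray: yellow tray, fixed, on the left or the right, 172 x 176 mm (x, y), walls 5 mm thick and 22 mm high, floor 5 mm thick; origin at the centre of its underside; holds the red, green and yellow capped jars
- done_tray: white tray, fixed, on the other side, same size and origin as the yellow tray; holds one white-capped jar and has room for the blue-capped one
- jar_red: sample jar, 115 mm tall: pale body 58 mm across, red cap 60 mm across from 88 to 115 mm height; origin at the centre of its underside, z up; label (white, black bars, 100 degrees wide) centred on its +x side; a white stripe on the cap runs from the centre to above the label's middle. The next sample, in the yellow tray at the start
- red_label (a point): middle of the red-capped jar's label, on its side 29 mm from its axis and 46 mm above its underside; axes as jar_red
- jar_blue: sample jar, 115 mm tall: pale body 58 mm across, blue cap 60 mm across from 88 to 115 mm height; origin at the centre of its underside, z up; label (white, black bars, 100 degrees wide) centred on its +x side; a white stripe on the cap runs from the centre to above the label's middle. On the pad at the start
- jar_green: sample jar, 115 mm tall: pale body 58 mm across, green cap 60 mm across from 88 to 115 mm height; origin at the centre of its underside, z up; label (white, black bars, 100 degrees wide) centred on its +x side; a white stripe on the cap runs from the centre to above the label's middle. Bystander in the yellow tray
- jar_yellow: sample jar, 115 mm tall: pale body 58 mm across, yellow cap 60 mm across from 88 to 115 mm height; origin at the centre of its underside, z up; label (white, black bars, 100 degrees wide) centred on its +x side; a white stripe on the cap runs from the centre to above the label's middle. Bystander in the yellow tray
- jar_white: sample jar, 115 mm tall: pale body 58 mm across, white cap 60 mm across from 88 to 115 mm height; origin at the centre of its underside, z up; label (white, black bars, 100 degrees wide) centred on its +x side; a white stripe on the cap runs from the centre to above the label's middle. Bystander in the white tray
- tube_rack: bystander: violet rack with capped tubes, 90 x 200 mm, 105 mm tall; origin at the centre of its underside
- tip_box: bystander: light blue box of pipette tips with orange top, 85 x 120 mm, 85 mm tall; origin at the centre of its underside
- amber_bottle: bystander: amber bottle, 54 mm across, 140 mm tall; origin at the centre of its underside
- dish_stack: bystander: stack of three culture dishes, 88 mm across, 47 mm tall; origin at the centre of its underside
- pen_cup: bystander: grey cup of pens, 72 mm across, 85 mm tall, pens up to 140 mm; origin at the centre of its underside

How it is judged:
By the outcome, as a careful person would: the job done as asked, in the order asked, and still so for the second after the job is handed in, with the robot touching nothing.
It also fails if it takes over 72 s, if anything falls off the work surface, if the arm or the gripper's body presses on something with over 40 N, if the wrist force passes 120 N, or if a joint passes its speed limit or range.

ROBOT

A 6-joint arm with a two-finger parallel gripper is mounted at the origin on the work surface. World frame = base frame: x ahead of the robot, y to its left, z up, the work surface at z = 0. Lengths are in mm, angles in degrees, forces in N, time in s.
With the tool pointing down it reaches from about 300 to 850 mm from the base axis. Payload 4.2 kg.
Tool frame: the origin (TCP) lies between the finger pads; the fingertips stand 14 mm ahead of it and the grasp point (between the pads) lies 5 mm behind it (env.finger_overhang is the distance from the TCP to the fingertips, in mm); z points along the fingers, y is the line along which they close (so a half turn about z gives the same grasp; the last joint's range is limited). The gripper opens to 91 mm and grips with 3 to 60 N. Pads are 32 mm wide; open, the fingers measure 118 mm over their backs; the gripper's body (76 mm by 178 mm) begins 60 mm behind the grasp point.
Start: joints at [74.141, 18.312, 89.639, -0, 72.044, -1.146], TCP at [146.044, 556.159, 227.976] pointing down, gripper open.
Joint ranges: [-177.97, 177.97], [-48.28, 115.42], [12.27, 149.76], [-77.06, 257.06], [2.81, 150.46], [-146.56, 146.56]. Speed limits (degrees/s): [147.25, 147.25, 180, 180, 180, 180].

INTERFACE

Orientations are given as [roll, pitch, yaw] about the fixed x, y, z axes, in that order (R = Rz(yaw) Ry(pitch) Rx(roll)).
In Python, from workcell import status, cams, env, finder gives the robot as it stands.
- The arm moves only by the tool apply_moves, never from a script. Its argument "increments" is a list of rows, each a list of 7 numbers: the opening, from -1 (shut) to 1 (fully open), then the shift along the world's x, y, z in m, then the turn, a rotation vector about the world's x, y, z in degrees. In form: [[gripper, x, y, z, ax, ay, az], ...]. A call has 1 to 5 rows; each row shifts and turns the commanded pose from where the row before left it; what a row does not reach is not made up. A row lasts 1/12 s, in which the tool goes at most 41.7 mm and 7.16 degrees, less where a joint would pass 70% of its speed; a pose out of reach is approached as far as the arm can. A call with a gripper value outside its range is refused whole. The fingers move at their own pace and stop on an object; "newtons" is the grip in N (left out, the last holds). Time passes only in rows, so rows that do not move let the fingers close. It gives the time, the measured TCP pose, the force, the opening and the grip force at its end, in the units of the state.
- status.state(): the state, without advancing time (a new reading comes with each control period).
- cams.grab_frame(name): name is "scene" or "side" or "wrist"; returns a dict with "color" (420x560x3 uint8, red, green, blue), "intrinsics" (3x3 intrinsics, pixels), "R" (3x3) and "t" (3): a world point X has camera coordinates R X + t. Camera axes: x right, y down, z forward; pixel columns grow to the right and rows downward; lengths in mm; the calibration is good to about 2 mm. The wrist camera is an equidistant fisheye: a pixel r from the principal point sees the ray r / f radians off the axis. A picture is of the moment at which its call begins. There is no depth.
- env.job_done(): hands the job in; it is judged then, once.
Trained networks look in the newest picture that a camera, given by its name, has taken for a name from the list of things; names that differ only in an ending like _2 or _b are one class to them, and where a whole thing is asked for, a point or a joint stands for the part that bears it (a point fixed in the world has none). Each returns a list of dicts, best first, with "score" (0 to 1); they miss things now and then, are a little off and sometimes report something else, mostly with a low value. They report only what shows in the picture. A call takes as long as a camera call.
- finder.boxes_of(query, camera): "rect" ([left, top, width, height] in pixels, round what is visible of it).
- finder.trace(query, camera): "pixels" (420x560 bool, what is visible of it) and "rect" ([left, top, width, height] in pixels, round what is visible of it).
The state is a dict: "time_s": time; "qpos": joint angles; "qvel": joint speeds; "effort": joint torques, N m; "ee_pos": TCP position; "ee_rot": TCP orientation; "force": force on the tool from outside, world axes, zero at the start; "torque": the same for the moment, N m; "gripper_width": finger opening in mm; "gripper_force": force on a finger pad.
Only numpy, scipy, OpenCV 4.12 (cv2) and the standard library are available. Lean on these libraries where they do the work, as an engineer would, in place of code of your own. Each camera call takes 0.05 s, during which the arm holds its last target. There are 200 camera calls.

## Working session

There is one attempt and no reset: what is moved stays moved. The work goes in short steps, Python scripts to look and compute and a tool call to move; the robot and the scene stay as the last step left them, time stands still between calls to the robot, and variables do not carry over. Pictures are saved under pics/ and viewed, at most 13 in all, crops included, and the job is handed in when it is done.

Besides the shell and the picture viewer there is one more tool, called after "Call:" by a JSON object that holds its "op" and its "data". apply_moves: Moves the arm, as the interface text tells. Its arguments: {"type":"object","properties":{"increments":{"type":"array","items":{"type":"array","items":{"type":"number"}}},"newtons":{"type":"number"}},"required":["increments"]}

```bash
mkdir -p pics; ls
python3 - <<'E'
from workcell import status,cams,env,finder
import cv2,numpy as np,pickle
print(status.state())
D={}
for c in ["scene","side","wrist"]:
    f=cams.grab_frame(c);D[c]=f
    print(c,f["intrinsics"].tolist(),f["R"].round(4).tolist(),f["t"].tolist())
    cv2.imwrite(f"pics/{c}0.png",f["color"][:,:,::-1])
    for n in ["reader","pad","window","head_edge","trip_top","incoming_tray","done_tray","jar_red","jar_blue","jar_green","jar_yellow","jar_white","tube_rack","tip_box","amber_bottle","dish_stack","pen_cup"]:
        b=finder.boxes_of(n,c)
        if b: print(c,n,[(np.round(x["rect"]).tolist(),round(x["score"],2)) for x in b[:2]])
pickle.dump(D,open("d0.pkl","wb"))
E
```

```text
pics
{'time_s': 0.0, 'qpos': array([ 7.41389770e+01,  1.83495793e+01,  8.97060807e+01, -1.19798337e-03,
        7.20430928e+01, -1.14665594e+00]), 'qvel': array([-0.09413853,  0.08848086, -0.03069414, -0.00415267,  0.04134314,
       -0.06265093]), 'effort': array([-2.02390809e-03, -4.12467670e+01, -2.31972134e+01,  7.25764618e-02,
        4.55675845e-02, -1.34199249e-04]), 'ee_pos': array([145.9322809 , 555.67926786, 227.14312842]), 'ee_rot': array([-1.79901244e+02, -8.37438475e-04,  1.65286003e+02]), 'force': array([ 1.20193691, -0.24339474, -0.55812577]), 'torque': array([ 0.01290465, -0.10586809,  0.02935395]), 'gripper_force': 0.0, 'gripper_width': 91.32358926306976}
scene [[446.9182001909777, 0.0, 276.38519972472074], [0.0, 446.9182001909777, 215.03343393138204], [0.0, 0.0, 1.0]] [[-0.8772, 0.48, -0.0132], [0.3948, 0.7054, -0.5887], [-0.2733, -0.5216, -0.8082]] [481.7738437437032, -161.4065221499839, 1558.9906273216707]
scene reader [([195.0, 204.0, 111.0, 104.0], 0.59)]
scene pad [([197.0, 208.0, 106.0, 103.0], 0.72)]
scene window [([196.0, 208.0, 109.0, 101.0], 0.96)]
scene h
[... 1969 characters left out ...]
, 0.65), ([310.0, 335.0, 34.0, 53.0], 0.46)]
side tube_rack [([350.0, 260.0, 83.0, 95.0], 0.82), ([193.0, 237.0, 36.0, 36.0], 0.24)]
side tip_box [([229.0, 124.0, 42.0, 48.0], 0.59), ([238.0, 99.0, 115.0, 160.0], 0.56)]
side amber_bottle [([226.0, 261.0, 26.0, 47.0], 0.92), ([294.0, 194.0, 25.0, 48.0], 0.29)]
side pen_cup [([179.0, 186.0, 29.0, 52.0], 0.66), ([282.0, 306.0, 30.0, 54.0], 0.18)]
wrist [[325.19226210127806, 0.0, 274.763003271731], [0.0, 325.19226210127806, 206.0336039488638], [0.0, 0.0, 1.0]] [[0.254, 0.9672, 0.0008], [0.9387, -0.2467, 0.2409], [0.2332, -0.0605, -0.9705]] [-574.37871220404, -26.08663103901196, 390.1276403301364]
wrist jar_green [([0.0, 401.0, 5.0, 18.0], 0.66)]
```

Run:
```python
import cv2
a=cv2.imread("pics/side0.png")[85:415,140:460];b=cv2.imread("pics/scene0.png")[95:385,160:410]
cv2.imwrite("pics/sideA.png",cv2.resize(a,None,fx=1.8,fy=1.8,interpolation=3))
cv2.imwrite("pics/sceneA.png",cv2.resize(b,None,fx=2,fy=2,interpolation=3))
```

```text
(no output)
```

View pics/sideA.png

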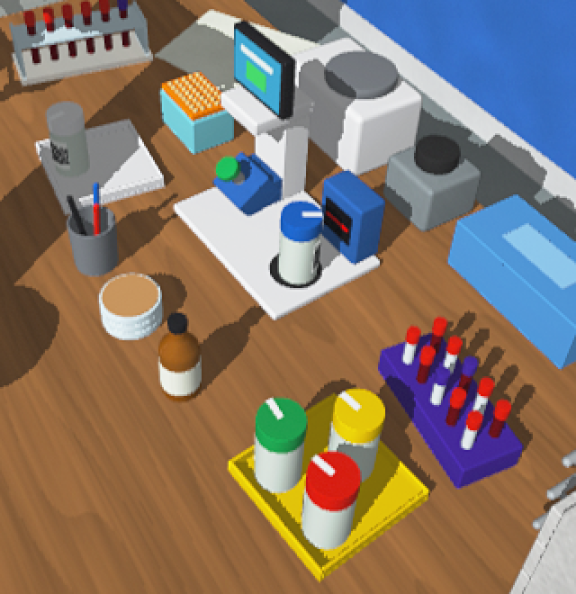

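View pics/sceneA.png

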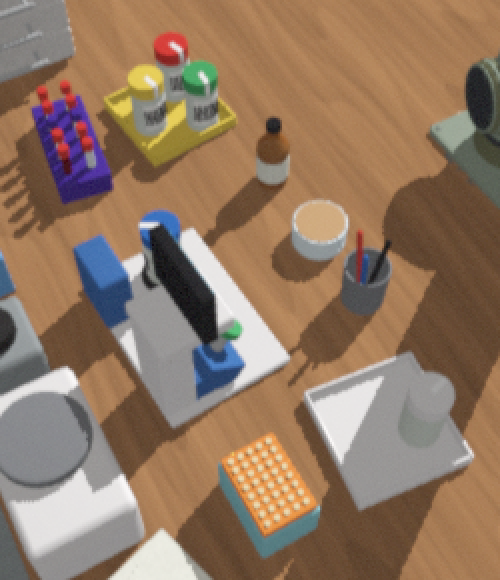

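```bash
cat > h.py <<'E'
import numpy as np,pickle
def unproj(f,uv,z):
    K=f["intrinsics"];R=f["R"];t=f["t"];o=-R.T@t
    d=R.T@np.linalg.inv(K)@np.array([uv[0],uv[1],1.]);return o+d*(z-o[2])/d[2]
def wunproj(f,uv,z):
    K=f["intrinsics"];R=f["R"];t=f["t"];o=-R.T@t
    p=np.array([uv[0]-K[0,2],uv[1]-K[1,2]]);r=np.hypot(*p);th=r/K[0,0]
    d=R.T@np.array([*(p/max(r,1e-9)*np.sin(th)),np.cos(th)]);return o+d*(z-o[2])/d[2]
E
python3 - <<'E'
from h import *
D=pickle.load(open("d0.pkl","rb"))
S=dict(side=(1.8,140,85),scene=(2,160,95))
P=dict(side=dict(blue=(302,215,131),red=(332,472,120),redtip=(314,458,120),green=(281,418,120),greentip=(270,402,120),yellow=(359,408,120),white=(66,112,120),FL=(176,207,14),FR=(275,312,14),RR=(379,260,14),pad=(296,268,16),Y1=(230,463,22),Y2=(428,490,22),Y3=(320,572,22),W1=(37,143,22),W2=(163,183,22),W3=(128,122,22),plung=(227,166,97),amb=(178,322,140),dish=(131,290,47),pen=(92,215,85)),
 scene=dict(blue=(161,222,131),red=(171,44,120),green=(200,74,120),yellow=(146,78,120),white=(432,387,120),FL=(290,355,14),FR=(195,230,14),RL=(175,422,14),W1=(410,355,22),W2=(305,398,22),W3=(362,503,22),W4=(472,457,22),Y1=(235,118,22),Y2=(104,98,22),Y3=(155,158,22),amb=(273,123,140),dish=(320,222,47),pen=(368,262,85),plung=(233,330,97)))
for c in P:
  s,x,y=S[c]
  for n,(u,v,z) in P[c].items(): print(c,n,unproj(D[c],(u/s+x,v/s+y),z).round(0))
E
```

```text
side blue [642. -55. 131.]
side red [ 449. -406.  120.]
side redtip [ 442. -382.  120.]
side green [ 438. -319.  120.]
side greentip [ 439. -294.  120.]
side yellow [ 524. -353.  120.]
side white [453. 351. 120.]
side FL [551. 164.  14.]
side FR [ 570. -105.   14.]
side RR [763. -97.  14.]
side pad [643. -49.  16.]
side Y1 [ 389. -288.   22.]
side Y2 [ 575. -440.   22.]
side Y3 [ 406. -457.   22.]
side W1 [416. 422.  22.]
side W2 [556. 219.  22.]
side W3 [578. 398.  22.]
side plung [624. 126.  97.]
side amb [ 396. -148.  140.]
side dish [400.   9.  47.]
side pen [402. 141.  85.]
scene blue [637. -56. 131.]
scene red [ 448. -404.  120.]
scene green [ 439. -313.  120.]
scene yellow [ 522. -349.  120.]
scene white [445. 350. 120.]
scene FL [548. 172.  14.]
scene FR [565. -99.  14.]
scene RL [742. 185.  14.]
scene W1 [398. 261.  22.]
scene W2 [567. 245.  22.]
scene W3 [580. 410.  22.]
scene W4 [416. 429.  22.]
scene Y1 [ 392. -278.   22.]
scene Y2 [ 574. -438.   22.]
scene Y3 [ 556. -263.   22.]
scene amb [ 399. -139.  140.]
scene dish [395.   6.  47.]
scene pen [390. 127.  85.]
scene plung [623. 138.  97.]
```

Call:
{"op": "apply_moves", "data": {"increments": [[1,0.019,-0.0204,0.0048,0,0,1.2],[1,0.019,-0.0204,0.0048,0,0,1.2],[1,0.019,-0.0204,0.0048,0,0,1.2],[1,0.019,-0.0204,0.0048,0,0,1.2],[1,0.019,-0.0204,0.0048,0,0,1.2]]}}

```text
time_s: 3.12
ee_pos: [241.7, 453.2, 252.3]
ee_rot: [180.0, 0.0, 171.4]
force: [0.2, -0.0, 0.1]
gripper_width: 91.2
gripper_force: 0.0
```

Call:
{"op": "apply_moves", "data": {"increments": [[1,0.019,-0.0204,0.0048,0,0,1.2],[1,0.019,-0.0204,0.0048,0,0,1.2],[1,0.019,-0.0204,0.0048,0,0,1.2],[1,0.019,-0.0204,0.0048,0,0,1.2],[1,0.019,-0.0204,0.0048,0,0,1.2]]}}

```text
time_s: 3.53
ee_pos: [336.7, 351.1, 276.4]
ee_rot: [180.0, 0.0, 177.4]
force: [-0.2, 0.4, 0.1]
gripper_width: 91.3
gripper_force: 0.0
```

Call:
{"op": "apply_moves", "data": {"increments": [[1,0.019,-0.0204,0.0048,0,0,1.2],[1,0.019,-0.0204,0.0048,0,0,1.2],[1,0.019,-0.0204,0.0048,0,0,1.2],[1,0.019,-0.0204,0.0048,0,0,1.2],[1,0.019,-0.0204,0.0048,0,0,1.2]]}}

```text
time_s: 3.95
ee_pos: [431.8, 249.0, 300.4]
ee_rot: [180.0, 0.0, -176.7]
force: [0.3, 0.7, 0.1]
gripper_width: 91.0
gripper_force: 0.0
```

Call:
{"op": "apply_moves", "data": {"increments": [[1,0.0087,-0.02,0,0,0,0],[1,0.0087,-0.02,0,0,0,0],[1,0.0087,-0.02,0,0,0,0],[1,0.0087,-0.02,0,0,0,0],[1,0.0087,-0.02,0,0,0,0]]}}

```text
time_s: 4.37
ee_pos: [474.9, 149.1, 300.1]
ee_rot: [180.0, 0.0, -176.7]
force: [0.4, -0.4, 0.4]
gripper_width: 91.2
gripper_force: 0.0
```

Call:
{"op": "apply_moves", "data": {"increments": [[1,0.0087,-0.02,0,0,0,0],[1,0.0087,-0.02,0,0,0,0],[1,0.0087,-0.02,0,0,0,0],[1,0.0087,-0.02,0,0,0,0],[1,0.0087,-0.02,0,0,0,0]]}}

```text
time_s: 4.78
ee_pos: [518.3, 49.1, 300.1]
ee_rot: [180.0, 0.0, -176.7]
force: [-0.1, -0.7, 0.4]
gripper_width: 90.9
gripper_force: 0.0
```

Call:
{"op": "apply_moves", "data": {"increments": [[1,0.0087,-0.02,0,0,0,0],[1,0.0087,-0.02,0,0,0,0],[1,0.0087,-0.02,0,0,0,0],[1,0.0087,-0.02,0,0,0,0],[1,0.0087,-0.02,0,0,0,0]]}}

```text
time_s: 5.2
ee_pos: [561.8, -50.9, 300.0]
ee_rot: [180.0, 0.0, -176.7]
force: [0.9, 0.9, -0.8]
gripper_width: 91.1
gripper_force: 0.0
```

```bash
cat >> h.py <<'E'
def look(name):
    from workcell import status,cams
    import cv2
    f=cams.grab_frame("wrist");pickle.dump(f,open(name+".pkl","wb"))
    cv2.imwrite(f"pics/{name}.png",cv2.resize(f["color"][:,:,::-1],(800,600),interpolation=3))
    s=status.state();print(s["time_s"],s["ee_pos"],s["ee_rot"],s["qpos"].round(0),s["gripper_width"],s["force"]);return f
E
python3 -c "
from h import *
look('w1')"
```

```text
5.25 [563.47393664 -54.42653988 299.63698754] [-1.79794237e+02  7.23397635e-02 -1.76843239e+02] [  -7.   15.   83.   -0.   81. -100.] 91.06945420377792 [ 2.25304935 -2.62883119  0.78909834]
```

View pics/w1.png

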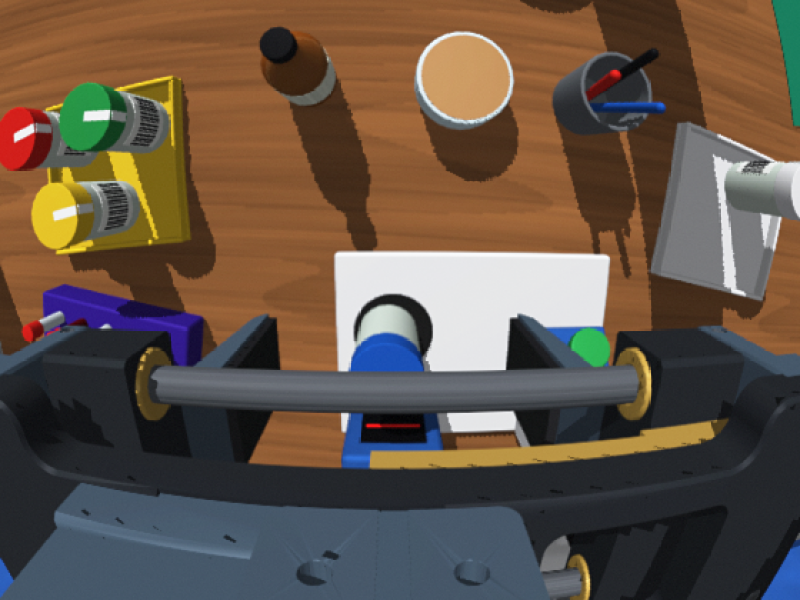

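Run:
```python
from h import *
f=pickle.load(open("w1.pkl","rb"));k=.7
for n,u,v,z in [("FR",336,253,14),("FL",608,256,14),("RR",342,432,14),("padtop",394,294,16),("padL",354,332,16),("padR",433,326,16),("plung",590,347,97),("W1",683,124,22),("W2",653,272,22),("W3",760,298,22),("towL",346,460,126),("winL",362,426,75),("winR",422,426,75),("green",93,117,120),("gtip",70,116,120),("yel",62,216,120),("capfrontblue",388,335,131)]:
    print(n,wunproj(f,(u*k,v*k),z).round(1))
```

```text
FR [ 565.  -105.7   14. ]
FL [549.3 172.9  14. ]
RR [762.3 -95.3  14. ]
padtop [602.2 -47.3  16. ]
padL [643.7 -85.1  16. ]
padR [632.9  -6.4  16. ]
plung [620.4 126.8  97. ]
W1 [397.4 248.7  22. ]
W2 [560.7 227.8  22. ]
W3 [579.9 406.2  22. ]
towL [722.4 -81.5 126. ]
winL [717.1 -71.   75. ]
winR [713.9 -14.6  75. ]
green [ 439.5 -307.3  120. ]
gtip [ 435.9 -334.   120. ]
yel [ 522.9 -342.2  120. ]
capfrontblue [605.3 -52.  131. ]
```

Call:
{"op": "apply_moves", "data": {"increments": [[1,0.0195,0,0,0,0,0],[1,0.0195,0,0,0,0,0],[1,0.0195,0,0,0,0,0],[1,0.0195,0,0,0,0,0],[1,0,0,-0.03,0,0,0]]}}

```text
time_s: 5.67
ee_pos: [645.7, -50.1, 274.7]
ee_rot: [-179.9, 0.8, -176.7]
force: [0.1, 0.2, 0.1]
gripper_width: 91.0
gripper_force: 0.0
```

Call:
{"op": "apply_moves", "data": {"increments": [[1,0,0,-0.025,0,0,0],[1,0,0,-0.025,0,0,0],[1,0,0,-0.025,0,0,0],[1,0,0,-0.02,0,0,0],[1,0,0,-0.015,0,0,0]]}}

```text
time_s: 6.08
ee_pos: [638.5, -49.6, 157.6]
ee_rot: [180.0, -0.2, -176.7]
force: [-0.2, 0.4, 0.2]
gripper_width: 91.3
gripper_force: 0.0
```

Call:
{"op": "apply_moves", "data": {"increments": [[1,0,0,-0.015,0,0,0],[1,0,0,-0.015,0,0,0],[1,0,0,-0.01,0,0,0],[1,0,0,-0.009,0,0,0],[1,0,0,0,0,0,0]]}}

```text
time_s: 6.5
ee_pos: [638.5, -49.7, 109.1]
ee_rot: [180.0, -0.2, -176.7]
force: [-0.6, 0.0, -0.7]
gripper_width: 91.1
gripper_force: 0.0
```

Call:
{"op": "apply_moves", "data": {"increments": [[-1,0,0,0,0,0,0],[-1,0,0,0,0,0,0],[-1,0,0,0,0,0,0],[-1,0,0,0,0,0,0],[-1,0,0,0,0,0,0]], "newtons": 25}}

```text
time_s: 6.92
ee_pos: [639.9, -50.0, 111.7]
ee_rot: [-180.0, 0.1, -176.7]
force: [-0.4, -1.2, 0.5]
gripper_width: 61.1
gripper_force: 0.3
```

Call:
{"op": "apply_moves", "data": {"increments": [[-1,0,0,0,0,0,0],[-1,0,0,0,0,0,0],[-1,0,0,0,0,0,0],[-1,0,0,0,0,0,0]]}}

```text
time_s: 7.25
ee_pos: [639.9, -50.0, 111.6]
ee_rot: [-180.0, 0.1, -176.7]
force: [-0.0, -0.8, 3.1]
gripper_width: 59.6
gripper_force: 25.0
```

Call:
{"op": "apply_moves", "data": {"increments": [[-1,0,0,0.01,0,0,0],[-1,0,0,0.015,0,0,0],[-1,0,0,0.02,0,0,0],[-1,0,0,0.02,0,0,0],[-1,0,0,0.02,0,0,0]]}}

```text
time_s: 7.67
ee_pos: [639.0, -49.6, 196.6]
ee_rot: [180.0, -0.1, -176.7]
force: [-1.0, -0.7, -1.6]
gripper_width: 59.4
gripper_force: 25.0
```

Call:
{"op": "apply_moves", "data": {"increments": [[-1,0,0,0.02,0,0,0],[-1,0,0,0.02,0,0,0],[-1,0,0,0.02,0,0,0],[-1,0,0,0.02,0,0,0],[-1,-0.005,0,0.015,0,0,0]]}}

```text
time_s: 8.08
ee_pos: [635.0, -49.6, 292.6]
ee_rot: [180.0, 0.1, -176.7]
force: [0.0, -1.1, -2.7]
gripper_width: 59.4
gripper_force: 25.0
```

Call:
{"op": "apply_moves", "data": {"increments": [[-1,-0.015,0,0,0,0,0],[-1,-0.02,0,0,0,0,0],[-1,-0.025,0,0,0,0,0],[-1,-0.025,0,0,0,0,0],[-1,-0.02,0.005,0,0,0,0]]}}

```text
time_s: 8.5
ee_pos: [527.3, -45.1, 290.8]
ee_rot: [180.0, -0.1, -176.8]
force: [0.2, 0.5, -1.4]
gripper_width: 59.5
gripper_force: 25.0
```

Call:
{"op": "apply_moves", "data": {"increments": [[-1,-0.02,0.013,0,0,0,0],[-1,-0.01,0.02,0,0,0,0],[-1,0,0.025,0,0,0,0],[-1,0,0.025,0,0,0,0],[-1,0,0.025,0,0,0,0]]}}

```text
time_s: 8.92
ee_pos: [498.7, 64.1, 291.3]
ee_rot: [180.0, -0.0, -176.7]
force: [0.0, -0.8, -1.8]
gripper_width: 59.7
gripper_force: 25.0
```

Call:
{"op": "apply_moves", "data": {"increments": [[-1,0,0.025,0,0,0,0],[-1,0,0.025,0,0,0,0],[-1,0,0.025,0,0,0,0],[-1,0,0.025,0,0,0,0],[-1,0,0.025,0,0,0,0]]}}

```text
time_s: 9.33
ee_pos: [498.8, 189.4, 291.0]
ee_rot: [180.0, -0.1, -176.7]
force: [-0.4, 0.4, -0.5]
gripper_width: 59.7
gripper_force: 25.0
```

Call:
{"op": "apply_moves", "data": {"increments": [[-1,0,0.025,0,0,0,0],[-1,0,0.025,0,0,0,0],[-1,0.005,0.025,0,0,0,0],[-1,0.005,0.025,0,0,0,0],[-1,0.005,0.02,0,0,0,0]]}}

```text
time_s: 9.75
ee_pos: [514.0, 310.0, 290.8]
ee_rot: [180.0, -0.1, -176.7]
force: [-0.2, 0.6, -1.2]
gripper_width: 59.6
gripper_force: 25.0
```

Call:
{"op": "apply_moves", "data": {"increments": [[-1,0.005,0.015,0,0,0,0],[-1,0.005,0.007,0,0,0,0],[-1,0,0,0,0,0,0],[-1,0,0,0,0,0,0],[-1,0,0,0,0,0,0]]}}

```text
time_s: 10.17
ee_pos: [524.3, 329.1, 291.0]
ee_rot: [-180.0, -0.0, -176.8]
force: [0.3, -0.1, -1.9]
gripper_width: 59.7
gripper_force: 25.0
```

```bash
python3 -c "
from h import *
look('w2')"
```

```text
10.2167 [524.28390181 329.06636542 291.14561124] [-1.79974009e+02 -2.41561329e-02 -1.76763142e+02] [ 31.  21.  77.  -0.  82. -62.] 59.82324536339785 [ 0.56394807  0.06300337 -0.16984617]
```

View pics/w2.png

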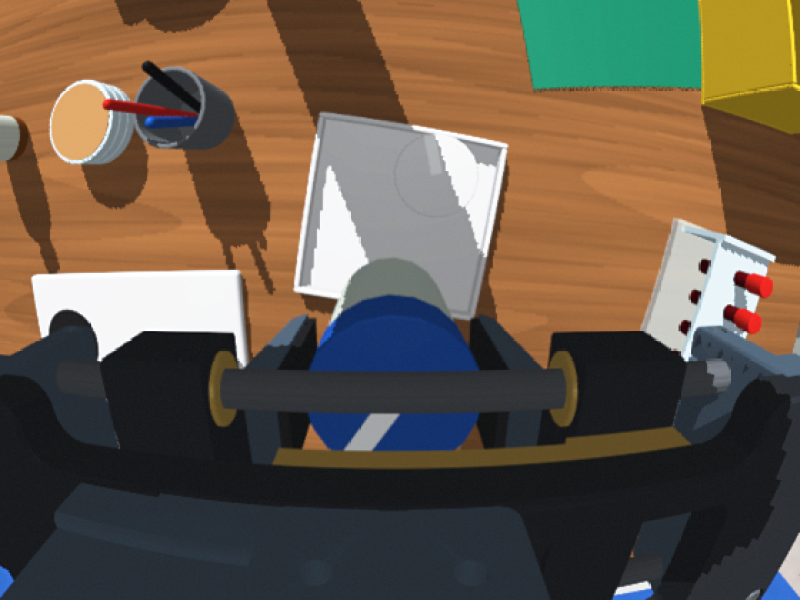

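Run:
```python
from h import *
f=pickle.load(open("w2.pkl","rb"));k=.7
for n,u,v,z in [("c1",321,115,22),("c2",507,146,22),("c3",474,319,22),("c4",295,291,22),("white",436,175,120),("bluebottomfront",390,259,195)]:
    print(n,wunproj(f,(u*k,v*k),z).round(1))
```

```text
c1 [396.6 256.2  22. ]
c2 [414.3 428.4  22. ]
c3 [581.2 411.1  22. ]
c4 [563.1 237.3  22. ]
white [449.1 355.  120. ]
bluebottomfront [498.3 325.8 195. ]
```

Call:
{"op": "apply_moves", "data": {"increments": [[-1,0,0,-0.02,0,0,0],[-1,0,0,-0.03,0,0,0],[-1,0,0,-0.03,0,0,0],[-1,0,0,-0.03,0,0,0],[-1,0,0,-0.025,0,0,0]]}}

```text
time_s: 10.63
ee_pos: [523.8, 328.7, 154.5]
ee_rot: [-180.0, -0.1, -176.8]
force: [0.3, 0.4, -1.5]
gripper_width: 59.3
gripper_force: 25.0
```

Call:
{"op": "apply_moves", "data": {"increments": [[-1,0,0,-0.02,0,0,0],[-1,0,0,-0.012,0,0,0],[-1,0,0,-0.01,0,0,0],[-1,0,0,-0.006,0,0,0],[-1,0,0,-0.003,0,0,0]]}}

```text
time_s: 11.05
ee_pos: [524.5, 329.6, 104.7]
ee_rot: [-180.0, -0.0, -176.7]
force: [-0.8, -0.0, -2.6]
gripper_width: 59.5
gripper_force: 25.0
```

Call:
{"op": "apply_moves", "data": {"increments": [[-1,0,0,-0.002,0,0,0],[-1,0,0,-0.001,0,0,0],[-1,0,0,0,0,0,0],[-1,0,0,0,0,0,0]]}}

```text
time_s: 11.38
ee_pos: [524.9, 330.4, 102.7]
ee_rot: [180.0, 0.1, -176.7]
force: [-0.3, 0.1, -1.1]
gripper_width: 59.8
gripper_force: 25.0
```

Call:
{"op": "apply_moves", "data": {"increments": [[-1,0,0,-0.0015,0,0,0],[-1,0,0,0,0,0,0],[1,0,0,0,0,0,0],[1,0,0,0,0,0,0],[1,0,0,0,0,0,0]]}}

```text
time_s: 11.8
ee_pos: [524.8, 330.3, 100.8]
ee_rot: [180.0, 0.0, -176.7]
force: [-0.1, -0.4, -0.2]
gripper_width: 76.5
gripper_force: 0.0
```

Call:
{"op": "apply_moves", "data": {"increments": [[1,0,0,0,0,0,0],[1,0,0,0,0,0,0],[1,0,0,0.01,0,0,0],[1,0,0,0.02,0,0,0],[1,0,0,0.02,0,0,0]]}}

```text
time_s: 12.22
ee_pos: [524.2, 330.0, 151.0]
ee_rot: [-180.0, -0.1, -176.7]
force: [0.1, 0.6, -0.4]
gripper_width: 91.2
gripper_force: 0.0
```

Call:
{"op": "apply_moves", "data": {"increments": [[1,0,0,0.03,0,0,0],[1,0,0,0.03,0,0,0],[1,0,0,0.03,0,0,0],[1,0,0,0.03,0,0,0],[1,0,0,0.03,0,0,0]]}}

```text
time_s: 12.63
ee_pos: [524.3, 330.0, 303.0]
ee_rot: [180.0, 0.1, -176.7]
force: [-0.1, 0.4, 0.9]
gripper_width: 90.9
gripper_force: 0.0
```

Call:
{"op": "apply_moves", "data": {"increments": [[1,-0.0014,-0.0257,0,0,0,-4.68],[1,-0.0014,-0.0257,0,0,0,-4.68],[1,-0.0014,-0.0257,0,0,0,-4.68],[1,-0.0014,-0.0257,0,0,0,-4.68],[1,-0.0014,-0.0257,0,0,0,-4.68]]}}

```text
time_s: 13.05
ee_pos: [517.2, 200.5, 301.4]
ee_rot: [180.0, 0.0, 159.7]
force: [0.6, 0.4, 0.4]
gripper_width: 91.2
gripper_force: 0.0
```

Call:
{"op": "apply_moves", "data": {"increments": [[1,-0.0014,-0.0257,0,0,0,-4.68],[1,-0.0014,-0.0257,0,0,0,-4.68],[1,-0.0014,-0.0257,0,0,0,-4.68],[1,-0.0014,-0.0257,0,0,0,-4.68],[1,-0.0014,-0.0257,0,0,0,-4.68]]}}

```text
time_s: 13.47
ee_pos: [510.2, 72.0, 301.4]
ee_rot: [179.9, 0.0, 136.3]
force: [-0.2, 0.3, 0.7]
gripper_width: 91.3
gripper_force: 0.0
```

Call:
{"op": "apply_moves", "data": {"increments": [[1,-0.0014,-0.0257,0,0,0,-4.68],[1,-0.0014,-0.0257,0,0,0,-4.68],[1,-0.0014,-0.0257,0,0,0,-4.68],[1,-0.0014,-0.0257,0,0,0,-4.68],[1,-0.0014,-0.0257,0,0,0,-4.68]]}}

```text
time_s: 13.88
ee_pos: [503.2, -56.6, 301.5]
ee_rot: [179.9, 0.0, 112.9]
force: [0.2, -0.0, -0.5]
gripper_width: 91.2
gripper_force: 0.0
```

Call:
{"op": "apply_moves", "data": {"increments": [[1,-0.0014,-0.0257,0,0,0,-4.68],[1,-0.0014,-0.0257,0,0,0,-4.68],[1,-0.0014,-0.0257,0,0,0,-4.68],[1,-0.0014,-0.0257,0,0,0,-4.68],[1,-0.0014,-0.0257,0,0,0,-4.68]]}}

```text
time_s: 14.3
ee_pos: [496.2, -185.0, 301.5]
ee_rot: [179.9, 0.0, 89.5]
force: [0.2, -0.8, 0.9]
gripper_width: 91.6
gripper_force: 0.0
```

Call:
{"op": "apply_moves", "data": {"increments": [[1,-0.0014,-0.0257,0,0,0,-4.68],[1,-0.0014,-0.0257,0,0,0,-4.68],[1,-0.0014,-0.0257,0,0,0,-4.68],[1,-0.0014,-0.0257,0,0,0,-4.68],[1,-0.0014,-0.0257,0,0,0,-4.68]]}}

```text
time_s: 14.72
ee_pos: [489.2, -313.6, 301.4]
ee_rot: [179.9, 0.0, 66.0]
force: [0.5, 0.1, -0.6]
gripper_width: 90.9
gripper_force: 0.0
```

Call:
{"op": "apply_moves", "data": {"increments": [[1,0,0,0,0,0,0],[1,0,0,0,0,0,0]]}}

```text
time_s: 14.88
ee_pos: [489.2, -313.2, 300.8]
ee_rot: [180.0, -0.0, 66.2]
force: [0.5, 0.8, 0.1]
gripper_width: 91.2
gripper_force: 0.0
```

```bash
python3 -c "
from h import *
look('w3')
from workcell import cams,finder
import cv2
f=cams.grab_frame('side');pickle.dump(f,open('s3.pkl','wb'))
cv2.imwrite('pics/s3.png',cv2.resize(f['color'][85:305,140:440,::-1],None,fx=2,fy=2,interpolation=3))"
```

```text
14.9333 [ 489.36026248 -312.2143659   300.86490457] [ 1.79993125e+02 -3.67082216e-02  6.62898189e+01] [-34.  17.  81.   0.  82. -10.] 91.3356954174987 [0.62727393 1.01329916 0.30718353]
```

View pics/w3.png

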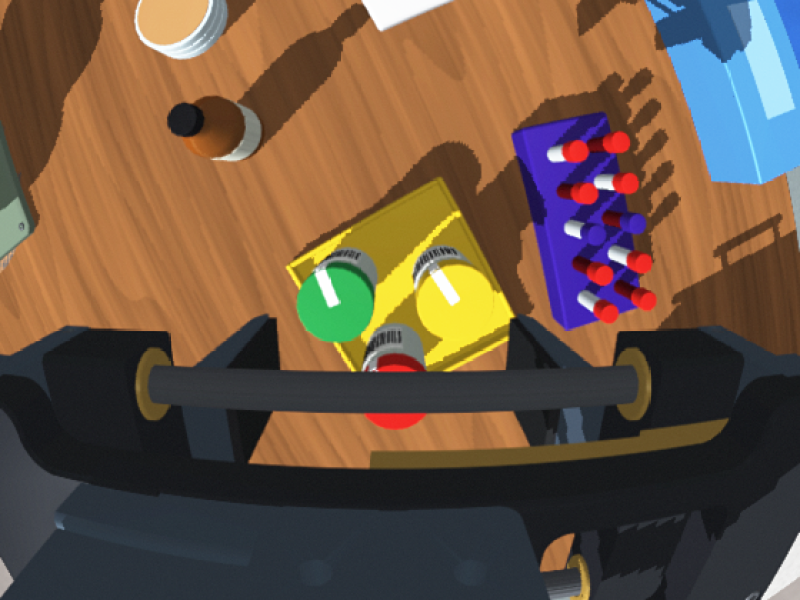

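View pics/s3.png

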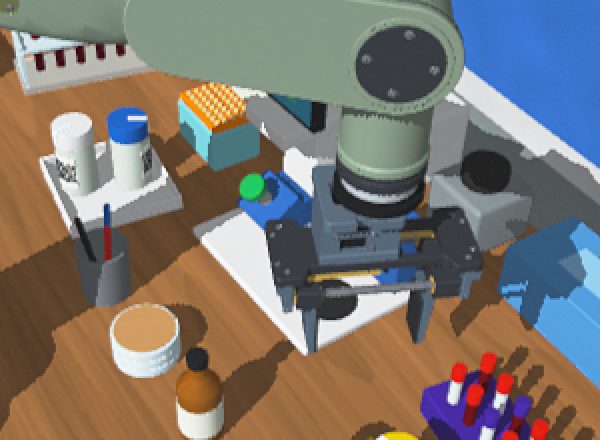

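Call:
{"op": "apply_moves", "data": {"increments": [[1,0.008,0.018,0,0,0,0],[1,0.009,0.021,0,0,0,0],[1,0.008,0.018,0,0,0,0],[1,0.003,0.007,0,0,0,0],[1,0,0,0,0,0,0]]}}

```text
time_s: 15.4
ee_pos: [518.1, -246.1, 301.0]
ee_rot: [180.0, -0.0, 66.5]
force: [-0.6, 0.1, -0.7]
gripper_width: 91.3
gripper_force: 0.0
```

Call:
{"op": "apply_moves", "data": {"increments": [[1,0,0,0,0,0,0],[1,0,0,0,0,0,0]]}}

```text
time_s: 15.57
ee_pos: [517.3, -248.7, 300.7]
ee_rot: [180.0, 0.0, 66.3]
force: [0.3, -1.0, -0.1]
gripper_width: 91.3
gripper_force: 0.0
```

```bash
cat >> h.py <<'E'
def rectify(f,c,z,fish=True,half=45,s=0.25):
    """top-down map of plane z around c; rows = +x up, cols = +y left"""
    import cv2
    n=int(2*half/s);ii=np.arange(n)*s
    X,Y=np.meshgrid(c[0]+half-ii,c[1]+half-ii,indexing="ij")
    P=np.stack([X,Y,np.full_like(X,z)],-1)@f["R"].T+f["t"]
    K=f["intrinsics"];r=np.hypot(P[...,0],P[...,1]);k=np.arctan2(r,P[...,2])/r if fish else 1/P[...,2]
    return cv2.remap(f["color"],(K[0,0]*P[...,0]*k+K[0,2]).astype(np.float32),(K[1,1]*P[...,1]*k+K[1,2]).astype(np.float32),1)
E
python3 - <<'E'
from h import *
import cv2
f=look('w4')
g=pickle.load(open('d0.pkl','rb'))['side'];h=pickle.load(open('d0.pkl','rb'))['scene']
ims=[rectify(f,(449,-405),120),rectify(g,(449,-405),120,False),rectify(h,(449,-405),120,False)]
for im in ims: cv2.circle(im,(180,180),120,(0,255,255),1)
cv2.imwrite('pics/rc.png',cv2.resize(np.hstack(ims)[:,:,::-1],(798,266)))
E
```

```text
15.6167 [ 517.2004661  -248.94231741  300.57474736] [1.79988100e+02 3.07251252e-02 6.62657624e+01] [-27.  16.  82.  -0.  82.  -3.] 91.20062092309317 [ 0.33781903 -0.20899436  0.02709425]
```

View pics/rc.png

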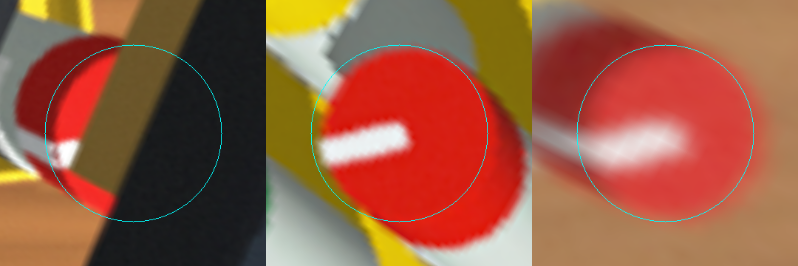

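Call:
{"op": "apply_moves", "data": {"increments": [[1,-0.01,-0.023,0,0,0,0],[1,-0.01,-0.023,0,0,0,0],[1,-0.01,-0.023,0,0,0,0],[1,-0.01,-0.023,0,0,0,0],[1,-0.01,-0.023,0,0,0,0]]}}

```text
time_s: 16.03
ee_pos: [466.4, -365.2, 300.5]
ee_rot: [-180.0, 0.0, 66.2]
force: [-0.5, -0.2, 0.6]
gripper_width: 91.0
gripper_force: 0.0
```

Call:
{"op": "apply_moves", "data": {"increments": [[1,-0.01,-0.023,0,0,0,0],[1,-0.0092,-0.0201,0,0,0,0],[1,0,0,-0.02,0,0,0],[1,0,0,-0.02,0,0,0],[1,0,0,-0.03,0,0,0]]}}

```text
time_s: 16.45
ee_pos: [448.2, -408.8, 231.7]
ee_rot: [179.7, 0.1, 66.1]
force: [0.4, -0.9, -0.3]
gripper_width: 91.3
gripper_force: 0.0
```

Call:
{"op": "apply_moves", "data": {"increments": [[1,0,0,-0.03,0,0,0],[1,0,0,-0.03,0,0,0],[1,0,0,-0.02,0,0,0],[1,0,0,-0.01,0,0,0],[1,0,0,0,0,0,0]]}}

```text
time_s: 16.87
ee_pos: [446.8, -406.1, 138.0]
ee_rot: [-179.7, -0.1, 66.2]
force: [0.5, 0.8, 0.5]
gripper_width: 91.2
gripper_force: 0.0
```

Call:
{"op": "apply_moves", "data": {"increments": [[1,0,0,-0.01,0,0,0],[1,0,0,-0.01,0,0,0],[1,0,0,-0.01,0,0,0],[1,0,0,-0.01,0,0,0],[1,0,0,0,0,0,0]]}}

```text
time_s: 17.28
ee_pos: [447.4, -405.5, 98.3]
ee_rot: [-179.8, -0.1, 66.3]
force: [-0.4, 0.2, -0.1]
gripper_width: 91.4
gripper_force: 0.0
```

Call:
{"op": "apply_moves", "data": {"increments": [[-1,0,0,0,0,0,0],[-1,0,0,0,0,0,0],[-1,0,0,0,0,0,0],[-1,0,0,0,0,0,0],[-1,0,0,0,0,0,0]]}}

```text
time_s: 17.7
ee_pos: [448.7, -406.7, 101.0]
ee_rot: [179.9, 0.0, 66.3]
force: [0.9, -0.4, 0.4]
gripper_width: 60.9
gripper_force: 0.4
```

Call:
{"op": "apply_moves", "data": {"increments": [[-1,0,0,0,0,0,0],[-1,0,0,0,0,0,0],[-1,0,0,0,0,0,0],[-1,0,0,0,0,0,0]]}}

```text
time_s: 18.03
ee_pos: [448.7, -406.7, 100.9]
ee_rot: [179.9, 0.0, 66.3]
force: [0.9, -1.2, 1.8]
gripper_width: 59.2
gripper_force: 25.0
```

Call:
{"op": "apply_moves", "data": {"increments": [[-1,0,0,0.01,0,0,0],[-1,0,0,0.02,0,0,0],[-1,0,0,0.025,0,0,0],[-1,0,0,0.03,0,0,0],[-1,0,0,0.03,0,0,0]]}}

```text
time_s: 18.45
ee_pos: [447.5, -405.8, 216.2]
ee_rot: [-179.8, -0.1, 66.3]
force: [0.4, 0.1, -2.4]
gripper_width: 59.8
gripper_force: 25.0
```

Call:
{"op": "apply_moves", "data": {"increments": [[-1,0,0,0.03,0,0,0],[-1,0,0,0.03,0,0,0],[-1,0,0,0.025,0,0,0],[-1,0,0,0,0,0,0],[-1,0,0,0,0,0,0]]}}

```text
time_s: 18.87
ee_pos: [448.3, -406.5, 301.6]
ee_rot: [179.9, 0.0, 66.3]
force: [0.4, -0.3, -2.0]
gripper_width: 59.5
gripper_force: 25.0
```

Call:
{"op": "apply_moves", "data": {"increments": [[-1,0.0056,0.0177,0,0,0,-5],[-1,0.0056,0.0177,0,0,0,-5],[-1,0.0056,0.0177,0,0,0,-5],[-1,0.0056,0.0177,0,0,0,-5],[-1,0.0056,0.0177,0,0,0,-5]]}}

```text
time_s: 19.28
ee_pos: [475.4, -316.4, 297.7]
ee_rot: [-179.7, 0.1, 41.0]
force: [0.1, -0.5, -1.9]
gripper_width: 59.4
gripper_force: 25.0
```

Call:
{"op": "apply_moves", "data": {"increments": [[-1,0.0056,0.0177,0,0,0,-5],[-1,0.0056,0.0177,0,0,0,-5],[-1,0.0056,0.0177,0,0,0,-5],[-1,0.0056,0.0177,0,0,0,-5],[-1,0.0056,0.0177,0,0,0,-5]]}}

```text
time_s: 19.7
ee_pos: [503.3, -228.0, 297.8]
ee_rot: [-179.8, 0.2, 16.0]
force: [0.9, 0.9, -2.0]
gripper_width: 59.8
gripper_force: 25.0
```

Call:
{"op": "apply_moves", "data": {"increments": [[-1,0.0056,0.0177,0,0,0,-5],[-1,0.0056,0.0177,0,0,0,-5],[-1,0.0056,0.0177,0,0,0,-5],[-1,0.0056,0.0177,0,0,0,-5],[-1,0.0056,0.0177,0,0,0,-5]]}}

```text
time_s: 20.12
ee_pos: [531.2, -139.7, 297.8]
ee_rot: [-180.0, 0.3, -9.0]
force: [0.2, 0.4, -1.3]
gripper_width: 59.7
gripper_force: 25.0
```

Call:
{"op": "apply_moves", "data": {"increments": [[-1,0.0056,0.0177,0,0,0,-5],[-1,0.0056,0.0177,0,0,0,-5],[-1,0.0056,0.0177,0,0,0,-5],[-1,0.0056,0.0177,0,0,0,-5],[-1,0.0056,0.0177,0,0,0,-5]]}}

```text
time_s: 20.53
ee_pos: [559.2, -51.4, 297.8]
ee_rot: [179.8, 0.3, -34.0]
force: [0.5, 0.3, -1.0]
gripper_width: 59.5
gripper_force: 25.0
```

Call:
{"op": "apply_moves", "data": {"increments": [[-1,0,0,0,0,0,0],[-1,0,0,0,0,0,0],[-1,0,0,0,0,0,0]]}}

```text
time_s: 20.78
ee_pos: [559.5, -52.9, 299.0]
ee_rot: [179.9, 0.1, -33.6]
force: [0.5, 0.1, -1.9]
gripper_width: 60.1
gripper_force: 25.0
```

Run:
```python
from h import *
import cv2
from workcell import cams
f=look('w5')
h=cams.grab_frame('scene');pickle.dump(h,open('c5.pkl','wb'));g=cams.grab_frame('side');pickle.dump(g,open('s5.pkl','wb'))
a=cv2.resize(f["color"],(500,375),interpolation=3)
b=cv2.resize(rectify(f,(641,-47),16,True,60,.5),(250,250));c=cv2.resize(rectify(g,(641,-47),16,False,60,.5),(250,250))
d=rectify(f,(561,-53),320,True,45,.5);d=cv2.resize(d,(250,250))
e=cv2.resize(g["color"][120:270,230:380],(250,250),interpolation=3)
e2=cv2.resize(h["color"][120:270,180:330],(250,250),interpolation=3)
for m in (b,c):cv2.circle(m,(125,125),int(40*250/120),(255,255,0),1)
x=np.zeros((375,250,3),np.uint8);x[:250]=b
cv2.imwrite('pics/v5.png',np.vstack([np.hstack([a,x]),np.hstack([c,e,e2])[:225]])[:,:,::-1])
```

```text
20.8333 [559.60400204 -53.13730031 299.35242516] [ 1.79897792e+02  1.09928057e-01 -3.36906158e+01] [ -7.  15.  84.  -0.  81. 117.] 59.59772235524151 [ 0.33977565 -0.6614431  -1.41895606]
```

View pics/v5.png

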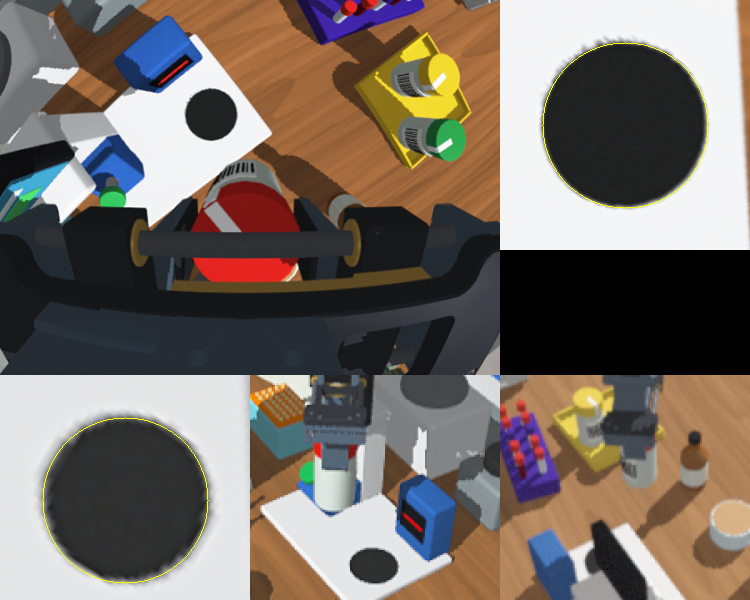

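Run:
```python
from h import *
import cv2
f=pickle.load(open('w5.pkl','rb'))
c=(560,-53)
m=rectify(f,c,318.5,True,45,.25).astype(int)
R,G,B=m[...,0],m[...,1],m[...,2]
red=(R>90)&(G<60)&(B<60)
ii=np.argwhere(red);X=c[0]+45-ii[:,0]*.25;Y=c[1]+45-ii[:,1]*.25
print("red ext",X.min(),X.max(),Y.min(),Y.max(),len(X))
w=(abs(R-G)<30)&(abs(R-B)<30)&(R>120)
n,l,st,ce=cv2.connectedComponentsWithStats(w.astype(np.uint8))
for k in range(1,n):
    if st[k,4]>150:
        ii=np.argwhere(l==k);p=np.c_[c[0]+45-ii[:,0]*.25,c[1]+45-ii[:,1]*.25]
        q=p-p.mean(0);u,s,v=np.linalg.svd(q,full_matrices=False);d=v[0]*np.sign(v[0][0])
        pr=q@d
        print(len(p),p.mean(0).round(1),"angle",np.degrees(np.arctan2(d[1],d[0])).round(1),"ends",(p.mean(0)+d*pr.min()).round(1),(p.mean(0)+d*pr.max()).round(1),(s/np.sqrt(len(p))).round(1))
im=np.hstack([cv2.resize(m.astype(np.uint8),(400,400)),cv2.resize(f["color"][180:340,200:360],(400,400),interpolation=3)])
cv2.imwrite('pics/m5.png',im[:,:,::-1])
```

```text
red ext 528.5 596.75 -97.75 -19.0 27277
9369 [601.1 -53.9] angle -88.0 ends [599.8 -15.8] [602.6 -96.3] [22.1  2.3]
1369 [591.2 -63.3] angle -88.9 ends [590.9 -47.7] [591.5 -80.1] [9.3 2. ]
262 [579.3 -85. ] angle -7.7 ends [572. -84.] [587.2 -86. ] [3.4 0.4]
2269 [577.9 -51.7] angle 8.6 ends [566.4 -53.4] [587.  -50.3] [5.3 2.3]
211 [528.9 -65.8] angle -61.3 ends [525.9 -60.2] [531.9 -71.1] [3.6 0.5]
```

View pics/m5.png

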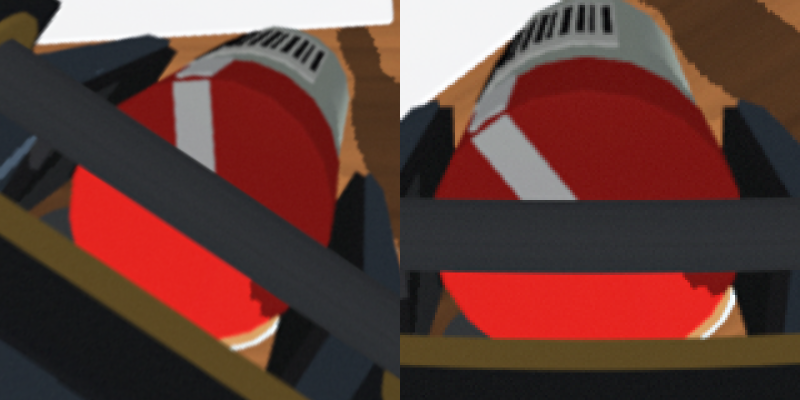

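Call:
{"op": "apply_moves", "data": {"increments": [[-1,0.012,0.001,0,0,0,0],[-1,0.02,0.002,0,0,0,0],[-1,0.02,0.002,0,0,0,0],[-1,0.018,0.001,0,0,0,0],[-1,0.012,0.001,0,0,0,0]]}}

```text
time_s: 21.35
ee_pos: [643.6, -46.2, 300.0]
ee_rot: [180.0, -0.0, -33.7]
force: [-0.8, 0.5, -1.5]
gripper_width: 59.3
gripper_force: 25.0
```

Call:
{"op": "apply_moves", "data": {"increments": [[-1,0,0,-0.015,0,0,0],[-1,0,0,-0.025,0,0,0],[-1,0,0,-0.03,0,0,0],[-1,0,0,-0.03,0,0,0],[-1,0,0,-0.025,0,0,0]]}}

```text
time_s: 21.77
ee_pos: [641.4, -46.3, 173.3]
ee_rot: [179.9, 0.1, -33.7]
force: [-0.2, -0.3, -2.4]
gripper_width: 59.7
gripper_force: 25.0
```

Call:
{"op": "apply_moves", "data": {"increments": [[-1,0,0,-0.02,0,0,0],[-1,0,0,-0.015,0,0,0],[-1,0,0,-0.01,0,0,0],[-1,0,0,-0.008,0,0,0],[-1,0,0,-0.003,0,0,0]]}}

```text
time_s: 22.18
ee_pos: [642.0, -45.9, 118.5]
ee_rot: [180.0, 0.1, -33.7]
force: [-0.2, 0.4, -1.7]
gripper_width: 59.4
gripper_force: 25.0
```

Call:
{"op": "apply_moves", "data": {"increments": [[-1,0,0,0,0,0,0],[-1,0,0,0,0,0,0],[-1,0,0,0,0,0,0]]}}

```text
time_s: 22.43
ee_pos: [643.1, -45.6, 120.6]
ee_rot: [-179.9, -0.1, -33.7]
force: [0.1, -0.8, -2.0]
gripper_width: 59.4
gripper_force: 25.0
```

Call:
{"op": "apply_moves", "data": {"increments": [[-1,-0.001,0,-0.004,0,0,0],[-1,0,-0.0005,-0.003,0,0,0],[-1,0,0,-0.0005,0,0,0],[-1,0,0,0,0,0,0],[-1,0,0,0,0,0,0]]}}

```text
time_s: 22.85
ee_pos: [641.3, -46.0, 112.0]
ee_rot: [180.0, 0.0, -33.7]
force: [-0.5, -0.1, -1.4]
gripper_width: 59.5
gripper_force: 25.0
```

Call:
{"op": "apply_moves", "data": {"increments": [[-1,0,0,-0.001,0,0,0],[-1,0,0,0,0,0,0],[-1,0,0,0,0,0,0]]}}

```text
time_s: 23.1
ee_pos: [641.5, -46.1, 111.9]
ee_rot: [180.0, -0.0, -33.7]
force: [-2.5, -0.0, 5.7]
gripper_width: 59.9
gripper_force: 25.0
```

Call:
{"op": "apply_moves", "data": {"increments": [[1,0,0,0,0,0,0],[1,0,0,0,0,0,0],[1,0,0,0,0,0,0],[1,0,0,0,0,0,0],[1,0,0,0,0,0,0]]}}

```text
time_s: 23.52
ee_pos: [641.3, -45.8, 110.7]
ee_rot: [180.0, 0.0, -33.7]
force: [0.3, -0.3, 0.5]
gripper_width: 89.4
gripper_force: 0.0
```

Call:
{"op": "apply_moves", "data": {"increments": [[1,0,0,0.01,0,0,0],[1,0,0,0.015,0,0,0],[1,0,0,0.02,0,0,0],[1,0,0,0.025,0,0,0],[1,0,0,0.03,0,0,0]]}}

```text
time_s: 23.93
ee_pos: [640.6, -45.8, 211.4]
ee_rot: [179.9, 0.1, -33.7]
force: [0.3, -0.2, -0.2]
gripper_width: 91.6
gripper_force: 0.0
```

Call:
{"op": "apply_moves", "data": {"increments": [[1,0,0,0.03,0,0,0],[1,0,0,0.03,0,0,0],[1,0,0,0.03,0,0,0],[1,-0.01,0,0,0,0,0],[1,-0.02,0,0,0,0,0]]}}

```text
time_s: 24.35
ee_pos: [613.4, -46.0, 303.7]
ee_rot: [-179.8, -0.3, -33.7]
force: [-0.8, 0.4, -0.4]
gripper_width: 91.4
gripper_force: 0.0
```

Call:
{"op": "apply_moves", "data": {"increments": [[-1,-0.025,0,0,0,0,0],[-1,-0.025,0,0,0,0,0],[-1,-0.025,0,0,0,0,0],[-1,-0.025,0,0,0,0,0],[-1,-0.011,0,0,0,0,0]]}}

```text
time_s: 24.77
ee_pos: [497.6, -45.8, 302.1]
ee_rot: [180.0, -0.0, -33.7]
force: [-0.2, 0.4, -0.3]
gripper_width: 60.6
gripper_force: 0.0
```

Call:
{"op": "apply_moves", "data": {"increments": [[-1,0,0.0055,0,0,0,7],[-1,0,0.0055,0,0,0,7],[-1,0,0.0055,0,0,0,7],[-1,0,0.0055,0,0,0,7],[-1,0,0.0055,0,0,0,7]]}}

```text
time_s: 25.18
ee_pos: [501.0, -18.2, 301.6]
ee_rot: [180.0, -0.1, 1.6]
force: [1.4, -0.6, -0.0]
gripper_width: 27.5
gripper_force: 0.0
```

Call:
{"op": "apply_moves", "data": {"increments": [[-1,0,0.0055,0,0,0,7],[-1,0,0.0055,0,0,0,7],[-1,0,0.0055,0,0,0,7],[-1,0,0.0055,0,0,0,7],[-1,0,0.0055,0,0,0,7]]}}

```text
time_s: 25.6
ee_pos: [501.0, 9.4, 301.5]
ee_rot: [180.0, -0.1, 36.6]
force: [0.1, -0.5, -0.2]
gripper_width: 0.3
gripper_force: 0.0
```

Call:
{"op": "apply_moves", "data": {"increments": [[-1,0,0.0055,0,0,0,7],[-1,0,0.0055,0,0,0,7],[-1,0,0.0055,0,0,0,7],[-1,0,0.0055,0,0,0,7],[-1,0,0.0055,0,0,0,7]]}}

```text
time_s: 26.02
ee_pos: [501.1, 36.9, 301.5]
ee_rot: [179.9, -0.0, 71.6]
force: [-0.2, -0.8, -0.7]
gripper_width: 0.4
gripper_force: 0.0
```

Call:
{"op": "apply_moves", "data": {"increments": [[-1,0,0.0055,0,0,0,7],[-1,0,0.0055,0,0,0,7],[-1,0,0.0055,0,0,0,7],[-1,0,0.0055,0,0,0,7],[-1,0,0.0055,0,0,0,7]]}}

```text
time_s: 26.43
ee_pos: [501.1, 64.5, 301.5]
ee_rot: [179.9, 0.0, 106.6]
force: [1.0, -0.9, 0.6]
gripper_width: 0.3
gripper_force: 0.0
```

Call:
{"op": "apply_moves", "data": {"increments": [[-1,0,0.0055,0,0,0,7],[-1,0,0.0055,0,0,0,7],[-1,0,0.0055,0,0,0,7],[-1,0,0.0055,0,0,0,7],[-1,0,0.0055,0,0,0,7]]}}

```text
time_s: 26.85
ee_pos: [501.0, 92.0, 301.5]
ee_rot: [179.9, 0.0, 141.6]
force: [-0.6, -0.8, -0.4]
gripper_width: 0.3
gripper_force: 0.0
```

Call:
{"op": "apply_moves", "data": {"increments": [[-1,0,0.0055,0,0,0,7],[-1,0,0.0055,0,0,0,7],[-1,0,0.0055,0,0,0,7],[-1,0,0.0055,0,0,0,7],[-1,0,0.0055,0,0,0,7]]}}

```text
time_s: 27.27
ee_pos: [501.0, 119.6, 301.5]
ee_rot: [180.0, 0.1, 176.6]
force: [0.1, -0.4, 0.1]
gripper_width: 0.6
gripper_force: 0.0
```

Call:
{"op": "apply_moves", "data": {"increments": [[-1,0,0.0055,0,0,0,7],[-1,0,0,0,0,0,0],[-1,0,0,0,0,0,0]]}}

```text
time_s: 27.52
ee_pos: [500.8, 124.8, 301.3]
ee_rot: [180.0, 0.0, -176.9]
force: [-0.5, -0.4, -0.3]
gripper_width: 0.7
gripper_force: 0.0
```

Run:
```python
from h import *
import cv2
from workcell import cams
f=look('w6')
g=cams.grab_frame('side');h=cams.grab_frame('scene')
a=cv2.resize(f["color"],(500,375),interpolation=3)
b=cv2.resize(rectify(f,(622,127),97,True,50,.5),(250,250))
d=cv2.resize(rectify(f,(641,-47),131,True,50,.5),(250,250))
c=cv2.resize(rectify(g,(622,127),97,False,50,.5),(250,250))
e=cv2.resize(rectify(g,(641,-47),131,False,50,.5),(250,250))
e2=cv2.resize(g["color"][130:270,230:370],(250,250),interpolation=3)
for m in (b,c):cv2.circle(m,(125,125),50,(255,255,0),1)
for m in (d,e):cv2.circle(m,(125,125),75,(255,255,0),1)
x=np.zeros((375,250,3),np.uint8);x[:250]=b;x[250:]=cv2.resize(d,(125,125)).repeat(2,1)[:, :250]
cv2.imwrite('pics/v6.png',np.vstack([np.hstack([a,x]),np.hstack([c,e,e2])[:225]])[:,:,::-1])
```

```text
27.5667 [500.69125889 124.54768893 301.20312863] [ 1.79999411e+02  3.21561922e-02 -1.76866960e+02] [ 13.  11.  90.  -0.  80. -80.] 0.477987489503184 [-0.16363464 -0.21071536 -0.11163594]
```

View pics/v6.png

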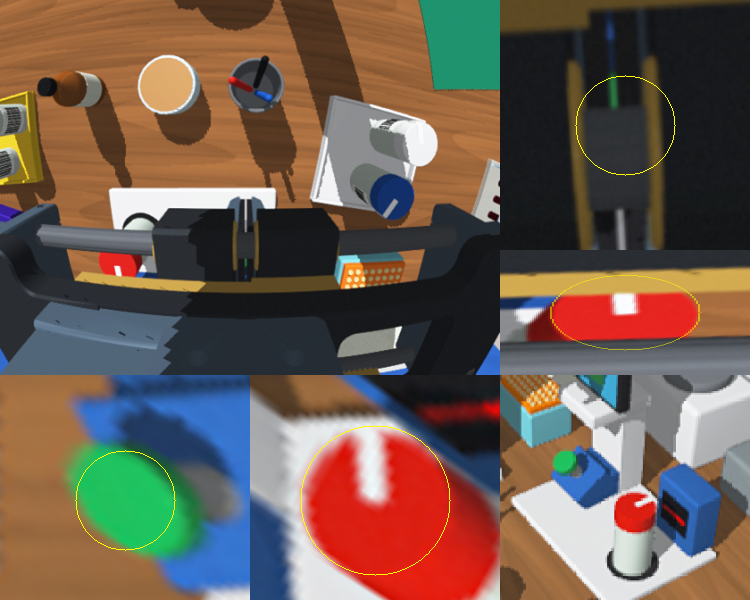

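Call:
{"op": "apply_moves", "data": {"increments": [[-1,0,0,0,0.28,-5,0],[-1,0,0,0,0.28,-5,0],[-1,0,0,0,0.28,-5,0],[-1,0,0,0,0.28,-5,0],[-1,0,0,0,0.28,-5,0]]}}

```text
time_s: 28.08
ee_pos: [500.4, 124.3, 301.7]
ee_rot: [180.0, 25.3, -176.8]
force: [-0.7, -0.8, -0.1]
gripper_width: 0.5
gripper_force: 0.0
```

Call:
{"op": "apply_moves", "data": {"increments": [[-1,0,0,0,0.28,-5,0],[-1,0,0,0,0.28,-5,0],[-1,0,0,0,0,0,0],[-1,0.0106,0,-0.019,0,0,0],[-1,0.0106,0,-0.019,0,0,0]]}}

```text
time_s: 28.5
ee_pos: [522.7, 124.8, 264.9]
ee_rot: [180.0, 35.2, -176.8]
force: [0.8, 0.2, 0.6]
gripper_width: 0.3
gripper_force: 0.0
```

Call:
{"op": "apply_moves", "data": {"increments": [[-1,0.0106,0,-0.019,0,0,0],[-1,0.0106,0,-0.019,0,0,0],[-1,0.0106,0,-0.019,0,0,0],[-1,0.0106,0,-0.019,0,0,0],[-1,0.0106,0,-0.019,0,0,0]]}}

```text
time_s: 28.92
ee_pos: [576.4, 124.1, 167.5]
ee_rot: [-180.0, 35.0, -176.8]
force: [0.4, -1.4, 0.1]
gripper_width: 0.6
gripper_force: 0.0
```

Call:
{"op": "apply_moves", "data": {"increments": [[-1,0.0106,0,-0.019,0,0,0],[-1,0,0,0,0,0,0],[-1,0,0,0,0,0,0],[-1,0,0,0,0,0,0]]}}

```text
time_s: 29.25
ee_pos: [586.0, 124.4, 150.0]
ee_rot: [-180.0, 35.1, -176.8]
force: [0.3, -0.1, 0.2]
gripper_width: 0.3
gripper_force: 0.0
```

Run:
```python
from h import *
from workcell import cams,status
from scipy.spatial.transform import Rotation as Ro
s=status.state();p=s["ee_pos"];Rm=Ro.from_euler("xyz",s["ee_rot"],degrees=True).as_matrix()
print(p,s["ee_rot"],"z",Rm[:,2],"y",Rm[:,1],"tip",p+14*Rm[:,2],s["qpos"].round(0))
for n in ("side","scene"):
    f=cams.grab_frame(n);c=f["color"].astype(int)
    m=(c[...,1]>100)&(c[...,1]>1.6*c[...,0])&(c[...,1]>1.3*c[...,2])
    ii=np.argwhere(m);K=f["intrinsics"]
    q=f["R"]@np.array([622,127,97.])+f["t"];uv=(K@q)[:2]/q[2]
    k=np.hypot(ii[:,1]-uv[0],ii[:,0]-uv[1])<25
    print(n,"proj",uv,"green mean",ii[k][:,::-1].mean(0) if k.any() else None,k.sum(),"unproj",unproj(f,ii[k][:,::-1].mean(0),97) if k.any() else "")
```

```text
[585.96713149 124.39499313 149.99097587] [-179.95514221   35.10404976 -176.7609961 ] z [ 0.57418849  0.03171007 -0.81810882] y [-5.60516529e-02  9.98427665e-01 -6.40510699e-04] tip [594.0057704  124.83893404 138.53745236] [ 14.  13. 121. -28.  14. -54.]
side proj [265.20543905 177.35348416] green mean [265.56989247 179.41935484] 93 unproj [618.39459054 118.72016941  97.        ]
scene proj [274.8928552  256.92905244] green mean [276.21621622 260.48648649] 37 unproj [624.25529499 138.80373871  97.        ]
```

Call:
{"op": "apply_moves", "data": {"increments": [[-1,0,0,0,-0.11,2,0],[-1,0,0,0,-0.11,2,0],[-1,0.0029,0.0002,-0.0041,0,0,0],[-1,0.0029,0.0002,-0.0041,0,0,0],[-1,0.0029,0.0002,-0.0041,0,0,0]]}}

```text
time_s: 29.77
ee_pos: [593.8, 125.1, 136.7]
ee_rot: [-180.0, 31.1, -176.7]
force: [0.8, -0.0, 0.0]
gripper_width: 0.4
gripper_force: 0.0
```

Call:
{"op": "apply_moves", "data": {"increments": [[-1,0.0029,0.0002,-0.0041,0,0,0],[-1,0.0029,0.0002,-0.0041,0,0,0],[-1,0.0029,0.0002,-0.0041,0,0,0],[-1,0.0029,0.0002,-0.0041,0,0,0],[-1,0.0029,0.0002,-0.0041,0,0,0]]}}

```text
time_s: 30.18
ee_pos: [608.5, 126.2, 115.5]
ee_rot: [-180.0, 31.0, -176.7]
force: [0.1, 0.5, -0.5]
gripper_width: 0.4
gripper_force: 0.0
```

Call:
{"op": "apply_moves", "data": {"increments": [[-1,0.0029,0.0002,-0.0041,0,0,0],[-1,0.0029,0.0002,-0.0041,0,0,0],[-1,0,0,0,0,0,0],[-1,0,0,0,0,0,0]]}}

```text
time_s: 30.52
ee_pos: [614.1, 126.5, 107.9]
ee_rot: [-180.0, 31.0, -176.7]
force: [-2.3, 0.6, 3.2]
gripper_width: 0.5
gripper_force: 1.8
```

```bash
python3 -c "
from workcell import status
s=status.state();print(s['qpos'].round(1),s['ee_pos'],s['force'])"
```

```text
[ 13.2  18.9 117.  -21.1  14.4 -61. ] [614.14560201 126.54902233 107.87364926] [-2.27250397  0.61669845  3.20309888]
```

Call:
{"op": "apply_moves", "data": {"increments": [[-1,0.0023,0.0001,-0.0033,0,0,0],[-1,0.0023,0.0001,-0.0033,0,0,0],[-1,0.0023,0.0001,-0.0033,0,0,0],[-1,0.0023,0.0001,-0.0033,0,0,0],[-1,0.0023,0.0001,-0.0033,0,0,0]]}}

```text
time_s: 30.93
ee_pos: [625.6, 127.1, 91.6]
ee_rot: [-180.0, 31.1, -176.7]
force: [-7.4, 0.8, 8.0]
gripper_width: 0.2
gripper_force: 5.5
```

Call:
{"op": "apply_moves", "data": {"increments": [[-1,0.0012,0.0001,-0.0016,0,0,0],[-1,0.0006,0,-0.0008,0,0,0],[-1,0,0,0,0,0,0],[-1,0,0,0,0,0,0]]}}

```text
time_s: 31.27
ee_pos: [627.2, 127.3, 89.4]
ee_rot: [-180.0, 31.1, -176.7]
force: [-8.2, 0.3, 8.7]
gripper_width: 0.6
gripper_force: 5.8
```

Call:
{"op": "apply_moves", "data": {"increments": [[-1,0.0006,0,-0.0008,0,0,0],[-1,0.0006,0,-0.0008,0,0,0],[-1,0,0,0,0,0,0],[-1,0,0,0,0,0,0]]}}

```text
time_s: 31.6
ee_pos: [627.8, 127.2, 88.5]
ee_rot: [-180.0, 31.1, -176.7]
force: [-13.7, -0.1, 14.9]
gripper_width: 0.6
gripper_force: 10.0
```

Call:
{"op": "apply_moves", "data": {"increments": [[-1,0.0003,0,-0.0005,0,0,0],[-1,0,0,0,0,0,0],[-1,0,0,0,0,0,0]]}}

```text
time_s: 31.85
ee_pos: [627.9, 127.2, 88.5]
ee_rot: [-180.0, 31.1, -176.7]
force: [-17.4, 0.4, 19.0]
gripper_width: 0.7
gripper_force: 12.5
```

Call:
{"op": "apply_moves", "data": {"increments": [[-1,-0.003,0,0.0042,0,0,0],[-1,-0.005,0,0.0075,0,0,0],[-1,-0.006,0,0.0085,0,0,0],[-1,-0.0085,0,0.012,0,0,0],[-1,-0.0115,0,0.0165,0,0,0]]}}

```text
time_s: 32.27
ee_pos: [594.7, 127.0, 135.0]
ee_rot: [-180.0, 31.0, -176.7]
force: [-0.2, 0.4, 0.2]
gripper_width: 0.7
gripper_force: 0.0
```

Call:
{"op": "apply_moves", "data": {"increments": [[-1,-0.0115,0,0.0165,0,0,0],[-1,-0.0115,0,0.0165,0,0,0],[-1,-0.0115,0,0.0165,0,0,0],[-1,-0.0115,0,0.0165,0,0,0],[-1,-0.0115,0,0.0165,0,0,0]]}}

```text
time_s: 32.68
ee_pos: [537.0, 127.2, 218.8]
ee_rot: [-180.0, 31.1, -176.7]
force: [0.6, 0.6, 0.3]
gripper_width: 0.4
gripper_force: 0.0
```

Call:
{"op": "apply_moves", "data": {"increments": [[-1,0,0,0,0,0,0],[-1,0,0,0,0,0,0],[-1,0,0,0,0,0,0]]}}

```text
time_s: 32.93
ee_pos: [537.5, 127.1, 217.4]
ee_rot: [-179.9, 31.0, -176.7]
force: [0.4, -0.0, -1.1]
gripper_width: 0.4
gripper_force: 0.0
```

Run:
```python
from h import *
import cv2
from workcell import cams,status
g=cams.grab_frame('side');h=cams.grab_frame('scene')
a=cv2.resize(g["color"][95:275,150:390],(533,400),interpolation=3)
b=cv2.resize(rectify(g,(641,-47),131,False,50,.5),(200,200));cv2.circle(b,(100,100),60,(255,255,0),1)
c=cv2.resize(h["color"][190:310,190:310],(200,200),interpolation=3)
cv2.imwrite('pics/v7.png',np.hstack([a,np.vstack([b,c])])[:,:,::-1])
```

```text
(no output)
```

View pics/v7.png

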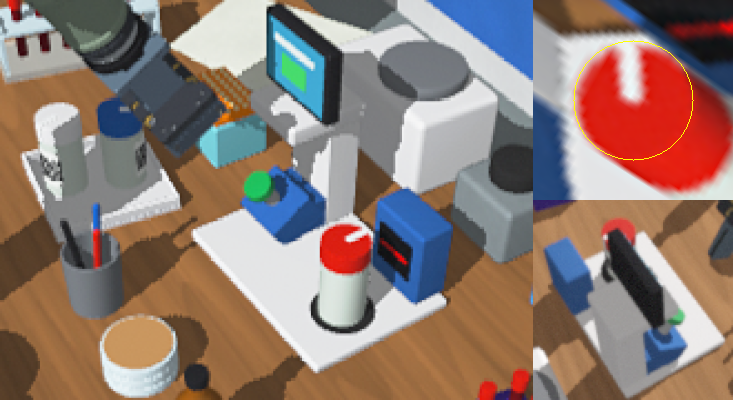

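The picture shows the blue jar standing in the white tray. The red jar is centred on the pad with its stripe pointing at the scanner. The plunger is back out and the hand is clear of everything.

```bash
python3 -c "
from workcell import env
print(env.job_done())"
```

```text
the job is handed in; nothing more can be done
None
```

The job is handed in at about 33 s: the blue jar stands in the white tray, the red jar is on the middle of the pad with its label within a degree or two of the scanner window, and the plunger was pushed to its stop and sprang back.

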